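# Brace the wax jar in the bench block and unscrew its tight lid

### The arm

A 6-joint arm with a two-finger parallel gripper is mounted at the origin on a cart in front of the work surface, level with it; the furniture and walls round the work are solid. World frame = base frame: x ahead of the robot, y to its left, z up, the work surface at z = 0. Lengths are in mm, angles in rad, forces in N, time in s.
With the tool pointing down it reaches from about 375 to 975 mm from the base axis. Payload 3.8 kg.
Tool frame: the origin (TCP) lies midway between the tips of the shut fingers; the grasp point (between the pads) lies robot.grip_point_offset behind it (robot.grip_point_offset is the distance from the TCP to the grasp point, in mm); z points along the fingers, y is the line along which they close (so a half turn about z gives the same grasp; the last joint's range is limited). The gripper opens to 88 mm and grips with 3 to 60 N. Pads are 18 mm wide; open, the fingers measure 123 mm over their backs; the gripper's body (75 mm by 187 mm) begins 45 mm behind the grasp point.
Start: joints at [-1.237, 0.264, 1.604, -0, 1.274, -0.037], TCP at [244.588, -629.122, 238.706] pointing down, gripper open.
Joint ranges: [-2.63, 2.63], [-0.94, 2.18], [0.31, 2.57], [-1.31, 4.45], [0, 2.66], [-2.55, 2.55]. Speed limits (rad/s): [2.57, 2.57, 3.14, 3.14, 3.14, 3.14].

### API

Orientations are given as a rotation vector (axis times angle).
In Python, from plant import robot, eyes gives the robot as it stands.
- The arm moves only by the tool carry_out, never from a script. Its argument "series" is a list of rows, each an object with "rotation": the turn, a rotation vector about the tool's x, y, z in units of 90 degrees (1.0 is 90 degrees), a list of three; "travel": the shift along the tool's x, y, z in units of 0.2 m (1.0 is 0.2 m), a list of three; "jaw": the gripper's target within -1 to 1 (fully open at 1, half-way at 0, shut at -1). A call has 1 to 10 rows; each row is the pose to reach, as a shift and turn from the pose commanded when the call began, along the tool's axes at that moment; what a row does not reach only later rows make up. A row lasts 1/8 s, in which the tool goes at most 62.5 mm and 10.7 degrees, less where a joint would pass 70% of its speed; a pose out of reach is approached as far as the arm can. A call with a number of a shift or a turn outside -1 to 1 is refused whole. A call with a gripper value outside its range is refused whole. The fingers move at their own pace and stop on an object; "grip_force" is the grip in N (left out, the last holds). Time passes only in rows, so rows that repeat a pose let the fingers close. It gives the time, the measured TCP pose, the force, the opening and the grip force at its end, in the units of the state.
- robot.get_obs(): the state, without advancing time (a new reading comes with each control period).
- eyes.camera(name): name is "scene" or "top" or "wrist"; returns a dict with "pixels" (420x560x3 uint8, blue, green, red), "range_z" (420x560 float32, mm along the optical axis (not along the pixel's ray), 0 where there is no reading), "fx", "fy", "cx", "cy" (pixels), "T" (4x4, takes a point from camera to world coordinates). Camera axes: x right, y up, looking along -z (the intrinsics and any distortion apply to the point x, -y, -z); pixel columns grow to the right and rows downward; lengths in mm; the calibration is good to about 2 mm. A picture is of the moment at which its call begins.
- robot.job_done(): hands the job in; it is judged then, once.
The state is a dict: "time": time; "q": joint angles; "qvel": joint speeds; "joint_efforts": joint torques, N m; "ee_pos": TCP position; "ee_rot": TCP orientation; "contact_force": force on the tool from outside, world axes, zero at the start; "torque": the same for the moment, N m; "finger_gap": finger opening in mm; "grasp_force": force on a finger pad.
Only numpy, scipy, OpenCV 4.12 (cv2) and the standard library are available. Lean on these libraries where they do the work, as an engineer would, in place of code of your own. Each camera call takes 0.05 s, during which the arm holds its last target. There are 200 camera calls.

### The job

Stand the white square jar of wax in the square pocket of the wooden bench block, pushed fully home so that it cannot turn, and only then unscrew its tight blue lid, anticlockwise by about a fifth of a turn, until the thread lets go. Finish while holding the lid level and centred just above the open jar, a finger's breadth or two clear of the mouth so that wax crumbs drop back in, with the jar still fully home. Do not tip the jar over, and leave the paint brush, the roll of tape and the wooden offcut where they lie.

Things in the scene. Friction and masses are not known exactly. Their poses are not given: they have to be found in the camera images.
- jar_mid (a point): Square white jar with a screw lid, loose, 0.4 kg: body 60 x 60 mm with rounded corners, 72 mm high; this point is the centre of the body, 36 mm above its foot; z up, x and y square to the sides (all four sides serve alike). The mouth of its round neck (orange sealing ring) is 57 to 59 mm above this point; with the lid on the jar is 96.5 mm high over all.
- lid_mid (a point): Centre of the jar's round blue ribbed lid, half-way up: 58 mm across, 19 mm high, 40 g; z up along its axis. Closed, this point is 51 mm above jar_mid, and 5 mm of free height lie between the lid's lower edge and the flat top of the jar's body. An opened lid's lower edge is clear of the mouth when this point is over 70 mm above jar_mid.
- jar_lid: The same lid; origin at the centre of its lower edge. Right-hand thread: turned 45 to 55 degrees anticlockwise from above relative to the jar (up to 95 does no harm) it rises 2.3 mm and can then be lifted straight off; pulled sooner, it lifts the jar. A squeezed rubber ring makes it tight: 0.3 N m to start, so grip with 25 N or more; an unbraced jar turns with it, a braced one by 4 degrees.
- wax_jar: The same jar as above; origin at the centre of its foot, axes as jar_mid. Round the work stand, fixed: a chest of drawers, 0.29 m high, at x over 0.65 and y over 0.11; a bench vice, 0.15 m high, at x under 0.50 and y over 0.04; a heap of clutter, 0.11 m high, at y under -0.33. Draw the arm in before swinging past the chest.
- bench_block: Fixed hardwood block, 100 x 100 x 36 mm, screwed to the bench; origin at the centre of its underside, z up, x and y along its sides. In the middle of its top a square pocket, 64 x 64 mm, sides parallel to the block's, 26 mm deep (floor 10 mm above the origin), with a 4 mm chamfer round its mouth. The jar's foot goes in with any of its four sides to the front, with 2 mm of play on each side.
- paint_brush: Flat paint brush lying on the bench, 211 x 79 x 16 mm, bystander; origin under its middle.
- tape_roll_1: Roll of yellow tape lying flat, 56 mm across, 22 mm high, bystander; origin under its middle.
- offcut: Reddish wooden offcut standing on the bench, 82 x 84 x 45 mm, bystander; origin under its middle.
Not all that is in view belongs to the job. What is shaped like the wax_jar but green is not meant.

How it is judged:
By the outcome, as a careful person would: the job done as asked, in the order asked, and still so for the second after the job is handed in, while the arm keeps its last pose, push and grip.
It also fails if it takes over 61 s, if anything falls off the work surface, if the arm or the gripper's body presses on something with over 40 N, if the wrist force passes 120 N, or if a joint passes its speed limit or range.

## Working session

There is one attempt and no reset: what is moved stays moved. The work goes in short steps, Python scripts to look and compute and a tool call to move; the robot and the scene stay as the last step left them, time stands still between calls to the robot, and variables do not carry over. Pictures are saved under pics/ and viewed, at most 10 in all, crops included, and the job is handed in when it is done.

Besides the shell and the picture viewer there is one more tool, called after "Emit:" as name(argument=value, ...), one argument or row to a line, values as JSON. carry_out: Moves the arm, as the interface text tells. Shifts and turns lie within -1 to 1; 1 stands for 0.2 m of shift or 90 degrees of turn. Its arguments: {"type":"object","properties":{"series":{"type":"array","items":{"type":"object","properties":{"rotation":{"type":"array","items":{"type":"number"}},"travel":{"type":"array","items":{"type":"number"}},"jaw":{"type":"number"}}}},"grip_force":{"type":"number"}},"required":["series"]}

```bash
ls; mkdir -p pics; python3 - <<'E'
from plant import robot, eyes
import cv2,numpy as np
for n in ("scene","top"):
    c=eyes.camera(n); cv2.imwrite(f"pics/{n}0.png",c["pixels"]); print(n,c["fx"],c["fy"],c["cx"],c["cy"],c["T"].round(3).tolist(),[k for k in c])
print(robot.get_obs(),robot.grip_point_offset)
E
```

```text
pics
scene 446.4402937703435 446.4402937703435 283.16526269797015 215.59258703374795 [[0.455, 0.551, -0.7, -43.659], [-0.89, 0.268, -0.368, -401.033], [-0.015, 0.79, 0.612, 638.162], [0.0, 0.0, 0.0, 1.0]] ['pixels', 'range_z', 'fx', 'fy', 'cx', 'cy', 'T']
top 435.2340117110894 435.2340117110894 283.35152750103543 211.61252229950966 [[0.03, 0.979, -0.203, 399.819], [-1.0, 0.029, -0.006, -63.778], [0.0, 0.203, 0.979, 1046.783], [0.0, 0.0, 0.0, 1.0]] ['pixels', 'range_z', 'fx', 'fy', 'cx', 'cy', 'T']
{'time': 0.1, 'q': array([-1.23690736e+00,  2.64643112e-01,  1.60524808e+00, -2.15612063e-05,
        1.27373072e+00, -3.69022367e-02]), 'qvel': array([ 0.00073465, -0.00234733, -0.00232376,  0.00131446,  0.00039798,
        0.00117649]), 'joint_efforts': array([-2.39800346e-05, -5.03619754e+01, -3.58071005e+01,  7.29827676e-02,
        2.33669806e-02, -5.75260833e-05]), 'ee_pos': array([ 244.36232003, -628.50792071,  237.53016753]), 'ee_rot': array([-3.08578504e+00, -5.78747026e-01,  5.03290416e-04]), 'contact_force': array([ 0.89689791, -0.03892142,  0.30252131]), 'torque': array([0.03753203, 0.00709018, 0.01176518]), 'grasp_force': 0.0, 'finger_gap': 88.20826868702252} 18.700000000000003
```

View pics/scene0.png

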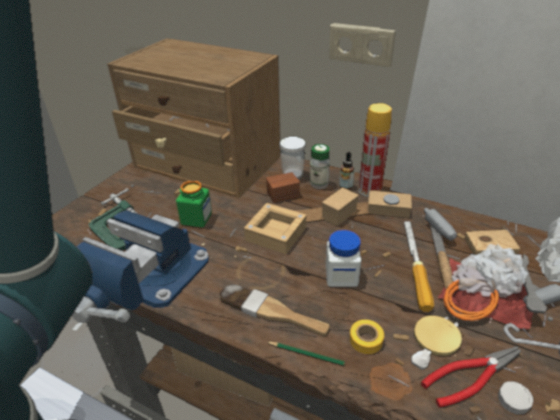

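View pics/top0.png

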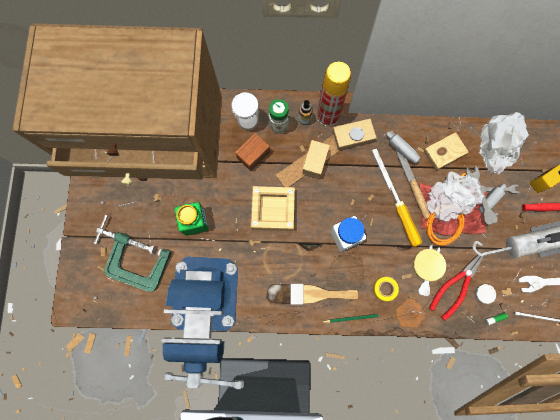

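Candidates for the jar: white body with blue lid (top 350,231; scene 344,260), green jar (top 190,217) and white round tub (top 246,110). Only the first is square, white and blue-lidded. The block with its pocket is at top (273,208). I'll measure both and confirm the jar in one crop.

```bash
cat > h.py <<'E'
from plant import robot, eyes
import cv2,numpy as np
from scipy.spatial.transform import Rotation as R
def ray(c,uv):
    uv=np.atleast_2d(uv).astype(float)
    d=np.c_[(uv[:,0]-c["cx"])/c["fx"],-(uv[:,1]-c["cy"])/c["fy"],-np.ones(len(uv))]
    return c["T"][:3,3],d@c["T"][:3,:3].T
def onz(c,uv,z):
    o,d=ray(c,uv); return o+d*((z-o[2])/d[:,2])[:,None]
def cloud(c):
    v,u=np.mgrid[:420,:560]; o,d=ray(c,np.c_[u.ravel(),v.ravel()])
    return (o+d*c["range_z"].reshape(-1,1)).reshape(420,560,3)
def big(m):
    n,l,s,_=cv2.connectedComponentsWithStats(m.astype(np.uint8)); return l==1+np.argmax(s[1:,4])
def rect(p):
    (c,s,a)=cv2.minAreaRect(p[:,:2].astype(np.float32)); return np.round(c,1),np.round(s,1),round(a,1)
E
python3 - <<'E'
from h import *
c=eyes.camera("top"); P=cloud(c); hsv=cv2.cvtColor(c["pixels"],cv2.COLOR_BGR2HSV)
def win(u,v,r):
    m=np.zeros((420,560),bool); m[v-r:v+r,u-r:u+r]=1; return m
lid=big(win(350,231,28)&cv2.inRange(hsv,(100,120,60),(130,255,255)).astype(bool))
z=P[lid][:,2]; print("lid z",np.percentile(z,[5,50,95]))
cn=max(cv2.findContours(lid.astype(np.uint8),0,1)[0],key=cv2.contourArea)
top=lid&(P[...,2]>88); print("lid depth-top mean/rect",P[top].mean(0).round(1),rect(P[top]))
(e,ax,an)=cv2.fitEllipse(cn); print("ellipse",e,ax,onz(c,e,95).round(1))
w=win(350,231,28)&(P[...,2]>60)&(P[...,2]<82); print("body",rect(P[w]),w.sum())
w=win(350,231,28)&(P[...,2]>20); print("all",rect(P[w]))
b=big(win(273,208,35)&(P[...,2]>31)&(P[...,2]<42)); print("block",rect(P[b]),np.median(P[b][:,2]),b.sum())
cc=cv2.findContours(b.astype(np.uint8),cv2.RETR_CCOMP,1)[0]
for k in cc:
    if cv2.contourArea(k)>100: print("blk contour",rect(onz(c,k[:,0],36)))
fl=win(273,208,18)&(P[...,2]<16); print("floor",rect(P[fl]),np.median(P[fl][:,2]))
s=eyes.camera("scene")
im=np.hstack([cv2.resize(c["pixels"][190:270,310:390],(400,400),interpolation=2),cv2.resize(s["pixels"][220:300,304:384],(400,400),interpolation=2)])
cv2.imwrite("pics/crop1.png",im)
T=eyes.camera("wrist")["T"]; o=robot.get_obs(); Rt=R.from_rotvec(o["ee_rot"]).as_matrix(); print("tool R",Rt.round(3).tolist(),"cam in tool",(Rt.T@(T[:3,3]-o["ee_pos"])).round(1),(Rt.T@T[:3,:3]).round(2).tolist())
E
```

```text
lid z [91.47090328 96.17543556 99.14694371]
lid depth-top mean/rect [ 559.8 -208.8   98. ] (array([ 483.6, -155.9]), array([ 55.8, 242.7]), 55.2)
ellipse (350.77484130859375, 230.140380859375) (24.909704208374023, 25.364351272583008) [[ 559.7 -208.8   95. ]]
body (array([ 561.1, -209.5]), array([60.2, 60.4]), 25.7) 174
all (array([ 504.2, -139.5]), array([ 67.8, 248.8]), 38.8)
block (array([620.6, -32. ]), array([100.1, 101.2]), 89.7) 35.53419264464708 1017
blk contour (array([620. , -32.2]), array([ 99.9, 101. ]), 89.9)
blk contour (array([619.9, -32.5]), array([71.3, 71.3]), 88.2)
floor (array([622.9, -32.1]), array([60.4, 64.1]), 0.2) 9.667881194507004
tool R [[0.932, 0.362, -0.0], [0.362, -0.932, 0.001], [0.0, -0.001, -1.0]] cam in tool [  77.8    0.4 -144.5] [[0.0, 0.95, 0.3], [1.0, -0.0, 0.0], [0.0, 0.3, -0.95]]
```

View pics/crop1.png

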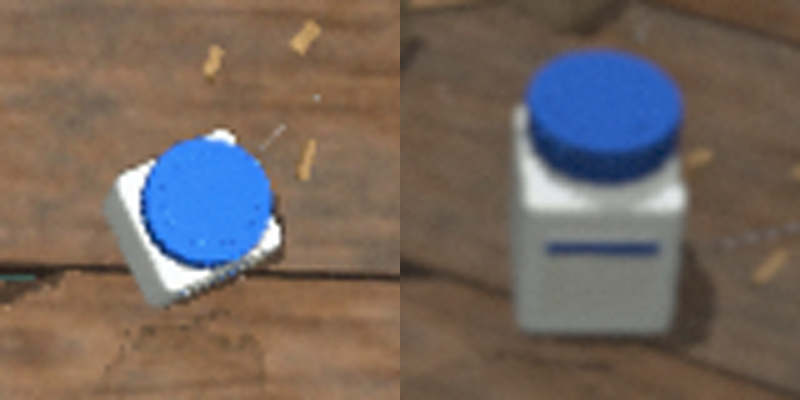

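The crop confirms it: blue lid at about (205,200) and (605,115) on a white square body. The jar is at about (560,-209) with yaw ~26°, the block at (620,-32) with yaw ~0°. Moving above the jar.

Emit:
carry_out(
  series=[
    {"travel": [0.375, -0.23, 0], "jaw": 1},
    {"travel": [0.75, -0.46, 0], "jaw": 1},
    {"travel": [0.75, -0.46, 0], "jaw": 1},
  ],
)

```text
invalid input
```

Emit:
carry_out(
  series=[
    {"travel": [0.375, -0.23, 0], "jaw": 1},
    {"travel": [0.75, -0.46, 0], "jaw": 1},
    {"travel": [0.75, -0.46, 0], "jaw": 1},
  ],
)

```text
invalid input
```

Emit:
carry_out(
  series=[
    {"travel": [0.36, -0.23, 0], "rotation": [0, 0, -0.05], "jaw": 1},
    {"travel": [0.73, -0.46, 0], "rotation": [0, 0, -0.05], "jaw": 1},
    {"travel": [0.73, -0.46, 0], "rotation": [0, 0, -0.05], "jaw": 1},
    {"travel": [0.73, -0.46, 0], "rotation": [0, 0, -0.05], "jaw": 1},
  ],
)

```text
time: 0.75
ee_pos: [349.1, -487.9, 238.8]
ee_rot: [-3.061, -0.706, -0.001]
contact_force: [0.3, -0.5, -0.4]
finger_gap: 87.9
grasp_force: 0.0
```

```bash
cat >> h.py <<'E'
def state():
    o=robot.get_obs(); M=R.from_rotvec(o["ee_rot"]).as_matrix()
    print("t",round(o["time"],2),"pos",o["ee_pos"].round(1),"xang",round(np.degrees(np.arctan2(M[1,0],M[0,0])),2),"tilt",M[:,2].round(4),"gap",round(o["finger_gap"],1),"gf",round(o["grasp_force"],1),"F",o["contact_force"].round(1),"q6",o["q"][5].round(2)); return o,M
def to(p,yaw):
    o,M=state(); print("travel",(M.T@(np.array(p)-o["ee_pos"])/200).round(4))
    y=np.radians(yaw); D=np.array([[np.cos(y),np.sin(y),0],[np.sin(y),-np.cos(y),0],[0,0,-1]])
    print("rot",(R.from_matrix(M.T@D).as_rotvec()/(np.pi/2)).round(4))
E
python3 - <<'E'
from h import *
o,M=state()
c=eyes.camera("wrist"); cv2.imwrite("pics/w1.png",c["pixels"]); P=cloud(c); hsv=cv2.cvtColor(c["pixels"],cv2.COLOR_BGR2HSV)
lid=big(cv2.inRange(hsv,(100,120,50),(130,255,255)).astype(bool)); t=lid&(P[...,2]>92)
cn=max(cv2.findContours(t.astype(np.uint8),0,1)[0],key=cv2.contourArea)
e=cv2.fitEllipse(cn); print(e,onz(c,e[0],96.5).round(1),np.median(P[t][:,2]),rect(P[t]))
n=np.linalg.norm(P[...,:2]-[560,-209],axis=2)<55
b=n&(P[...,2]>66)&(P[...,2]<76)&~lid&(hsv[...,1]<60); print("body",rect(P[b]),b.sum(),np.median(P[b][:,2]))
E
```

```text
t 0.75 pos [ 349.1 -487.9  238.8] xang 25.98 tilt [ 4.e-04  7.e-04 -1.e+00] gap 87.9 gf 0.0 F [ 0.3 -0.5 -0.4] q6 0.13Traceback (most recent call last):
  File "<stdin>", line 4, in <module>
  File "h.py", line 14, in big
    n,l,s,_=cv2.connectedComponentsWithStats(m.astype(np.uint8)); return l==1+np.argmax(s[1:,4])
                                                                              ~~~~~~~~~^^^^^^^^^
    return _wrapfunc(a, 'argmax', axis=axis, out=out, **kwds)
    return bound(*args, **kwds)
ValueError: attempt to get argmax of an empty sequence
```

View pics/w1.png

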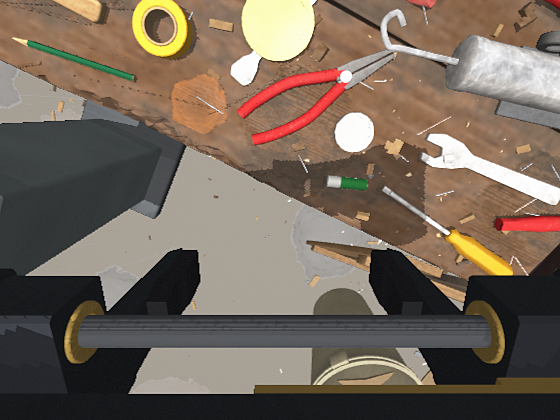

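The wrist view shows only the front-edge bystanders, since two of the calls were refused for lack of a rotation entry. Two more moves will reach the jar.

Emit:
carry_out(
  series=[
    {"travel": [0.26, -0.13, 0], "rotation": [0, 0, 0], "jaw": 1},
    {"travel": [0.52, -0.26, 0], "rotation": [0, 0, 0], "jaw": 1},
    {"travel": [0.78, -0.395, 0], "rotation": [0, 0, 0], "jaw": 1},
    {"travel": [0.78, -0.395, 0], "rotation": [0, 0, 0], "jaw": 1},
  ],
)

```text
time: 1.3
ee_pos: [455.1, -349.9, 238.7]
ee_rot: [-3.061, -0.705, -0.001]
contact_force: [-0.4, 0.3, -0.5]
finger_gap: 88.7
grasp_force: 0.0
```

Emit:
carry_out(
  series=[
    {"travel": [0.26, -0.13, 0], "rotation": [0, 0, 0], "jaw": 1},
    {"travel": [0.52, -0.26, 0], "rotation": [0, 0, 0], "jaw": 1},
    {"travel": [0.78, -0.395, 0], "rotation": [0, 0, 0], "jaw": 1},
    {"travel": [0.78, -0.395, 0], "rotation": [0, 0, 0], "jaw": 1},
    {"travel": [0.78, -0.395, 0], "rotation": [0, 0, 0], "jaw": 1},
  ],
)

```text
time: 1.92
ee_pos: [559.3, -214.3, 238.4]
ee_rot: [3.062, 0.699, -0.002]
contact_force: [0.7, -0.1, 0.2]
finger_gap: 88.0
grasp_force: 0.0
```

```bash
python3 - <<'E'
from h import *
o,M=state()
c=eyes.camera("wrist"); cv2.imwrite("pics/w2.png",c["pixels"]); P=cloud(c); hsv=cv2.cvtColor(c["pixels"],cv2.COLOR_BGR2HSV)
lid=big(cv2.inRange(hsv,(100,120,50),(130,255,255)).astype(bool)); t=lid&(P[...,2]>92)
cn=max(cv2.findContours(t.astype(np.uint8),0,1)[0],key=cv2.contourArea)
e=cv2.fitEllipse(cn); print(e,onz(c,e[0],96.5).round(1),np.median(P[t][:,2]),rect(P[t]))
n=np.linalg.norm(P[...,:2]-[560,-209],axis=2)<55
b=n&(P[...,2]>66)&(P[...,2]<76)&~lid&(hsv[...,1]<60); print("body",rect(P[b]),b.sum(),np.median(P[b][:,2]))
E
```

```text
t 1.93 pos [ 559.3 -214.3  238.4] xang 25.71 tilt [-9.e-04 -8.e-04 -1.e+00] gap 88.0 gf 0.0 F [ 0.7 -0.1  0.2] q6 0.72Traceback (most recent call last):
  File "<stdin>", line 6, in <module>
cv2.error: OpenCV(4.12.0) /io/opencv/modules/imgproc/src/shapedescr.cpp:361: error: (-201:Incorrect size of input array) There should be at least 5 points to fit the ellipse in function 'fitEllipseNoDirect'
```

View pics/w2.png

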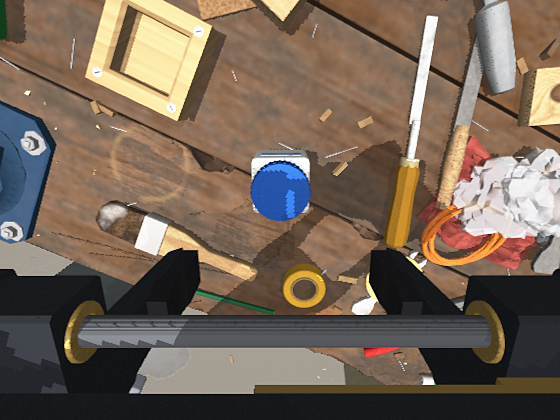

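The wrist view shows the blue lid at (280,192) on the white body, square to the fingers, the block at (153,60), the brush at (180,240) and the tape at (303,287). The colour mask had picked the vice, so I'll restrict it to the lid.

```bash
python3 - <<'E'
from h import *
c=eyes.camera("wrist"); P=cloud(c); hsv=cv2.cvtColor(c["pixels"],cv2.COLOR_BGR2HSV)
w=np.zeros((420,560),bool); w[145:230,240:320]=1
lid=big(w&cv2.inRange(hsv,(95,120,50),(130,255,255)).astype(bool)); print("lid z",np.percentile(P[lid][:,2],[10,50,90]))
t=lid&(P[...,2]>92); t=big(t) if t.any() else lid
cn=max(cv2.findContours(t.astype(np.uint8),0,1)[0],key=cv2.contourArea)
e=cv2.fitEllipse(cn); p=onz(c,e[0],96.5)[0]; print(e,p.round(1),rect(P[t]))
b=w&~lid&(P[...,2]>64)&(P[...,2]<80)&(hsv[...,1]<70); print("body",rect(P[b]),b.sum(),np.median(P[b][:,2]))
# far top edge of body (row direction) in tool axes
x,y=p[:2]; to([x,y,238],25.7); to([x,y,44],25.7)
E
```

```text
lid z [94.66161735 95.83688418 96.8095591 ]
((280.1275939941406, 191.04043579101562), (56.79855728149414, 58.24072265625), 83.31919860839844) [ 561.  -209.8   96.5] (array([ 580.8, -210.1]), array([98.3, 55.9]), 1.1)
body (array([ 560.1, -210.3]), array([58.8, 59.4]), 26.6) 592 69.36187897040526
t 2.02 pos [ 558.8 -214.6  238.5] xang 25.62 tilt [-7.e-04 -5.e-04 -1.e+00] gap 87.8 gf 0.0 F [ 0.1 -0.3 -0.2] q6 0.72
travel [ 0.0205 -0.0172  0.0026]
rot [ 0.0001  0.0005 -0.0009]
t 2.02 pos [ 558.8 -214.6  238.5] xang 25.62 tilt [-7.e-04 -5.e-04 -1.e+00] gap 87.8 gf 0.0 F [ 0.1 -0.3 -0.2] q6 0.72
travel [ 0.0213 -0.0173  0.9726]
rot [ 0.0001  0.0005 -0.0009]
```

Emit:
carry_out(
  series=[
    {"travel": [0.018, -0.017, 0], "rotation": [0, 0, -0.004], "jaw": 1},
    {"travel": [0.018, -0.017, 0.25], "rotation": [0, 0, -0.004], "jaw": 1},
    {"travel": [0.018, -0.017, 0.5], "rotation": [0, 0, -0.004], "jaw": 1},
    {"travel": [0.018, -0.017, 0.7], "rotation": [0, 0, -0.004], "jaw": 1},
    {"travel": [0.018, -0.017, 0.85], "rotation": [0, 0, -0.004], "jaw": 1},
    {"travel": [0.018, -0.017, 0.98], "rotation": [0, 0, -0.004], "jaw": 1},
    {"travel": [0.018, -0.017, 0.98], "rotation": [0, 0, -0.004], "jaw": 1},
    {"travel": [0.018, -0.017, 0.98], "rotation": [0, 0, -0.004], "jaw": 1},
  ],
  grip_force=25,
)

```text
time: 3.02
ee_pos: [562.1, -208.7, 43.8]
ee_rot: [3.06, 0.708, 0.002]
contact_force: [-0.0, -0.0, 0.1]
finger_gap: 88.2
grasp_force: 0.0
```

Emit:
carry_out(
  series=[
    {"travel": [0, 0, 0], "rotation": [0, 0, 0], "jaw": -1},
    {"travel": [0, 0, 0], "rotation": [0, 0, 0], "jaw": -1},
    {"travel": [0, 0, 0], "rotation": [0, 0, 0], "jaw": -1},
    {"travel": [0, 0, 0], "rotation": [0, 0, 0], "jaw": -1},
    {"travel": [0, 0, 0], "rotation": [0, 0, 0], "jaw": -1},
    {"travel": [0, 0, 0], "rotation": [0, 0, 0], "jaw": -1},
  ],
  grip_force=25,
)

```text
time: 3.78
ee_pos: [562.1, -208.3, 43.5]
ee_rot: [3.06, 0.709, 0.001]
contact_force: [-1.6, -0.7, 5.5]
finger_gap: 59.9
grasp_force: 25.0
```

```bash
python3 -c "
from h import *
state()"
```

```text
t 3.77 pos [ 562.1 -208.3   43.5] xang 26.11 tilt [ 1.1e-03 -6.0e-04 -1.0e+00] gap 59.9 gf 25.0 F [-1.6 -0.7  5.5] q6 0.72
```

Emit:
carry_out(
  series=[
    {"travel": [0, 0, -0.1], "rotation": [0, 0, 0], "jaw": -1},
    {"travel": [0, 0, -0.25], "rotation": [0, 0, 0], "jaw": -1},
    {"travel": [0, 0, -0.4], "rotation": [0, 0, 0], "jaw": -1},
    {"travel": [0, 0, -0.4], "rotation": [0, 0, 0], "jaw": -1},
    {"travel": [0, 0, -0.4], "rotation": [0, 0, 0], "jaw": -1},
  ],
)

```text
time: 4.4
ee_pos: [560.5, -207.6, 121.5]
ee_rot: [-3.059, -0.709, 0.003]
contact_force: [-1.6, -0.9, -4.4]
finger_gap: 59.8
grasp_force: 25.0
```

```bash
python3 -c "
from h import *
to([620.5,-32,124],0)"
```

```text
t 4.4 pos [ 560.5 -207.6  121.5] xang 26.1 tilt [-1.9e-03  9.0e-04 -1.0e+00] gap 59.8 gf 25.0 F [-1.6 -0.9 -4.4] q6 0.72
travel [ 0.6557 -0.6562 -0.0121]
rot [-0.0008  0.001   0.29  ]
```

Emit:
carry_out(
  series=[
    {"travel": [0.12, -0.12, 0], "rotation": [0, 0, 0.06], "jaw": -1},
    {"travel": [0.26, -0.26, 0], "rotation": [0, 0, 0.12], "jaw": -1},
    {"travel": [0.4, -0.4, 0], "rotation": [0, 0, 0.18], "jaw": -1},
    {"travel": [0.54, -0.54, 0], "rotation": [0, 0, 0.24], "jaw": -1},
    {"travel": [0.656, -0.656, 0], "rotation": [0, 0, 0.29], "jaw": -1},
    {"travel": [0.656, -0.656, 0], "rotation": [0, 0, 0.29], "jaw": -1},
    {"travel": [0.656, -0.656, 0], "rotation": [0, 0, 0.29], "jaw": -1},
    {"travel": [0.656, -0.656, 0], "rotation": [0, 0, 0.29], "jaw": -1},
  ],
)

```text
time: 5.4
ee_pos: [620.7, -33.4, 121.8]
ee_rot: [3.141, -0.001, -0.003]
contact_force: [0.3, 0.7, -4.7]
finger_gap: 59.9
grasp_force: 25.0
```

```bash
python3 - <<'E'
from h import *
o,M=state()
c=eyes.camera("wrist"); P=cloud(c); cv2.imwrite("pics/w3.png",c["pixels"])
hsv=cv2.cvtColor(c["pixels"],cv2.COLOR_BGR2HSV)
blue=cv2.inRange(hsv,(95,120,50),(130,255,255)).astype(bool)
q=(P-o["ee_pos"])@M   # tool frame
lid=blue&(c["range_z"]>0)&(np.linalg.norm(q[...,:2],axis=2)<45)
print("lid tool-z",np.percentile(q[lid][:,2],[5,50,95]).round(1),"tool rect",rect(q[lid]),lid.sum())
cn=max(cv2.findContours(lid.astype(np.uint8),0,1)[0],key=cv2.contourArea); e=cv2.fitEllipse(cn); print(e)
zt=o["ee_pos"][2]-np.percentile(q[lid][:,2],20)
print("lid ctr tool",((onz(c,e[0],zt)-o["ee_pos"])@M).round(1))
b=(P[...,2]>31)&(P[...,2]<41)&(np.abs(P[...,0]-620)<62)&(np.abs(P[...,1]+32)<62)
print("block",rect(P[b]),b.sum(), P[b].min(0).round(1),P[b].max(0).round(1))
E
```

```text
t 5.4 pos [620.7 -33.4 121.8] xang -0.03 tilt [-1.7e-03 -1.0e-04 -1.0e+00] gap 59.9 gf 25.0 F [ 0.3  0.7 -4.7] q6 1.48
lid tool-z [-53.2 -52.  -35.8] tool rect (array([ 3.3, -2.9]), array([68.5, 49.4]), 89.6) 12545
((284.0633544921875, 288.2064514160156), (65.32685089111328, 154.70651245117188), 89.940673828125)
lid ctr tool [[ 20.8   0.2 -52.7]]
block (array([636.7, -32.8]), array([ 64.6, 100.4]), 0.0) 5029 [604.3 -83.1  31. ] [669.   17.4  37.4]
```

View pics/w3.png

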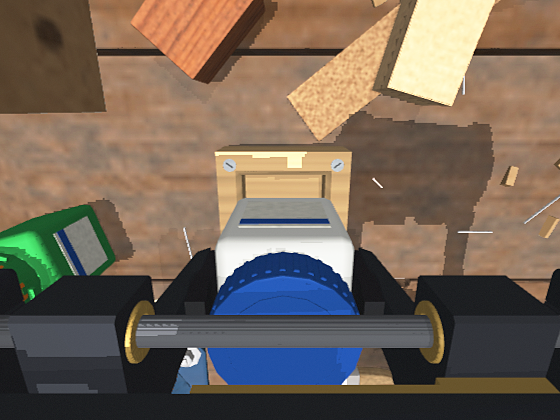

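The wrist view shows the jar held square in the fingers above the block (front edge at row ~152, pocket at rows 175-200), green jar at left. I need the jar's offset along tool x.

```bash
python3 - <<'E'
from h import *
o,M=state(); c=eyes.camera("wrist"); P=cloud(c); q=(P-o["ee_pos"])@M
f=q[205:245,255:315].reshape(-1,3); f=f[(f[:,2]<60)]
for z in range(-30,50,10):
    s=f[(f[:,2]>z)&(f[:,2]<=z+10)]
    if len(s): print(z,len(s),"face x",np.percentile(s[:,0],[50,95]).round(1))
hsv=cv2.cvtColor(c["pixels"],cv2.COLOR_BGR2HSV); b=cv2.inRange(hsv,(95,120,50),(130,255,255)).astype(bool)&(q[...,2]<-25)&(np.abs(q[...,1])<6)&(c["range_z"]>0)
print("lid front x",np.percentile(q[b][:,0],[95,99.5]).round(1))
E
```

```text
t 5.45 pos [620.9 -33.5 122.1] xang -0.05 tilt [-1.1e-03 -1.0e-04 -1.0e+00] gap 60.0 gf 25.0 F [-0.5  0.9 -4.4] q6 1.48
-30 610 face x [25.9 26.9]
-20 558 face x [26.8 27.4]
-10 427 face x [27.4 27.8]
0 383 face x [27.3 27.5]
10 346 face x [27.2 27.6]
20 68 face x [27.2 27.5]
lid front x [25.4 26. ]
```

Emit:
carry_out(
  series=[
    {"travel": [0.008, -0.005, 0.05], "rotation": [0, 0, 0], "jaw": -1},
    {"travel": [0.008, -0.005, 0.12], "rotation": [0, 0, 0], "jaw": -1},
    {"travel": [0.008, -0.005, 0.18], "rotation": [0, 0, 0], "jaw": -1},
    {"travel": [0.008, -0.005, 0.2], "rotation": [0, 0, 0], "jaw": -1},
    {"travel": [0.008, -0.005, 0.22], "rotation": [0, 0, 0], "jaw": -1},
    {"travel": [0.008, -0.005, 0.24], "rotation": [0, 0, 0], "jaw": -1},
    {"travel": [0.008, -0.005, 0.24], "rotation": [0, 0, 0], "jaw": -1},
  ],
)

```text
time: 6.38
ee_pos: [623.1, -31.4, 74.6]
ee_rot: [-3.142, -0.0, 0.0]
contact_force: [-0.7, 0.1, -4.1]
finger_gap: 59.6
grasp_force: 25.0
```

```bash
python3 -c "
from h import *
state()"
```

```text
t 6.38 pos [623.1 -31.4  74.6] xang 0.01 tilt [-2.e-04  0.e+00 -1.e+00] gap 59.6 gf 25.0 F [-0.7  0.1 -4.1] q6 1.48
```

Emit:
carry_out(
  series=[
    {"travel": [-0.001, 0.003, 0.02], "rotation": [0, 0, 0], "jaw": -1},
    {"travel": [-0.001, 0.003, 0.04], "rotation": [0, 0, 0], "jaw": -1},
    {"travel": [-0.001, 0.003, 0.06], "rotation": [0, 0, 0], "jaw": -1},
    {"travel": [-0.001, 0.003, 0.08], "rotation": [0, 0, 0], "jaw": -1},
    {"travel": [-0.001, 0.003, 0.095], "rotation": [0, 0, 0], "jaw": -1},
    {"travel": [-0.001, 0.003, 0.105], "rotation": [0, 0, 0], "jaw": -1},
    {"travel": [-0.001, 0.003, 0.105], "rotation": [0, 0, 0], "jaw": -1},
  ],
)

```text
time: 7.25
ee_pos: [623.1, -32.1, 53.8]
ee_rot: [3.142, 0.0, 0.0]
contact_force: [0.6, -0.5, -4.0]
finger_gap: 59.4
grasp_force: 25.0
```

```bash
python3 -c "
from h import *
state()"
```

```text
t 7.25 pos [623.1 -32.1  53.8] xang 0.01 tilt [ 2.e-04 -0.e+00 -1.e+00] gap 59.4 gf 25.0 F [ 0.6 -0.5 -4. ] q6 1.48
```

Still hanging free, just above the floor; push 2-3 mm further.

Emit:
carry_out(
  series=[
    {"travel": [0, 0, 0.005], "rotation": [0, 0, 0], "jaw": -1},
    {"travel": [0, 0, 0.01], "rotation": [0, 0, 0], "jaw": -1},
    {"travel": [0, 0, 0.012], "rotation": [0, 0, 0], "jaw": -1},
    {"travel": [0, 0, 0.012], "rotation": [0, 0, 0], "jaw": -1},
  ],
)

```text
time: 7.75
ee_pos: [623.4, -32.1, 53.5]
ee_rot: [3.141, 0.0, 0.001]
contact_force: [-5.4, 1.0, 8.1]
finger_gap: 59.5
grasp_force: 25.0
```

```bash
python3 -c "
from h import *
state()"
```

```text
t 7.75 pos [623.4 -32.1  53.5] xang 0.01 tilt [ 7.e-04 -1.e-04 -1.e+00] gap 59.5 gf 25.0 F [-5.4  1.   8.1] q6 1.48
```

Emit:
carry_out(
  series=[
    {"travel": [0, 0, 0], "rotation": [0, 0, 0], "jaw": 1},
    {"travel": [0, 0, 0], "rotation": [0, 0, 0], "jaw": 1},
    {"travel": [0, 0, 0], "rotation": [0, 0, 0], "jaw": 1},
    {"travel": [0, 0, 0], "rotation": [0, 0, 0], "jaw": 1},
    {"travel": [-0.003, 0, -0.1], "rotation": [0, 0, 0], "jaw": 1},
    {"travel": [-0.013, 0, -0.2], "rotation": [0, 0, 0], "jaw": 1},
    {"travel": [-0.013, 0, -0.2], "rotation": [0, 0, 0], "jaw": 1},
    {"travel": [-0.013, 0, -0.2], "rotation": [0, 0, 0], "jaw": 1},
  ],
)

```text
time: 8.75
ee_pos: [620.6, -32.1, 92.0]
ee_rot: [3.141, 0.0, 0.002]
contact_force: [0.5, -0.4, -0.3]
finger_gap: 88.1
grasp_force: 0.0
```

```bash
python3 - <<'E'
from h import *
o,M=state(); c=eyes.camera("wrist"); P=cloud(c); cv2.imwrite("pics/w4.png",c["pixels"])
hsv=cv2.cvtColor(c["pixels"],cv2.COLOR_BGR2HSV); r=np.linalg.norm(P[...,:2]-[620.8,-32.3],axis=2)
b=cv2.inRange(hsv,(95,120,50),(130,255,255)).astype(bool)&(c["range_z"]>0)&(r<40)
t=b&(P[...,2]>100); A=np.c_[P[t][:,:2]-[620,-32],np.ones(t.sum())]; s=np.linalg.lstsq(A,P[t][:,2],rcond=None)[0]
print("lid top z",np.median(P[t][:,2]),"slope",s.round(3)); print("lid x max",np.percentile(P[t][np.abs(P[t][:,1]+32)<6][:,0],99.5),"y",np.percentile(P[t][:,1],[.5,99.5]).round(1))
b=(P[...,2]>33)&(P[...,2]<39)&(np.abs(P[...,1]+32)<50)&(P[...,0]<680); print("block z",np.median(P[b][:,2]),"xmax",P[b][:,0].max())
w=(P[...,2]>76)&(P[...,2]<85)&(hsv[...,1]<60)&(r<45); print("jar top z",np.median(P[w][:,2]),"xmax",np.percentile(P[w][:,0],99),w.sum())
E
```

```text
t 8.75 pos [620.6 -32.1  92. ] xang 0.0 tilt [ 1.2e-03 -1.0e-04 -1.0e+00] gap 88.1 gf 0.0 F [ 0.5 -0.4 -0.3] q6 1.48
lid top z 105.85345963494088 slope [-2.90000e-02 -0.00000e+00  1.05859e+02]
lid x max 648.8162214966185 y [-58.9  -5.4]
block z 34.81061889976948 xmax 669.0195001782125
jar top z 79.61902066058576 xmax 649.6458319373187 1930
```

View pics/w4.png

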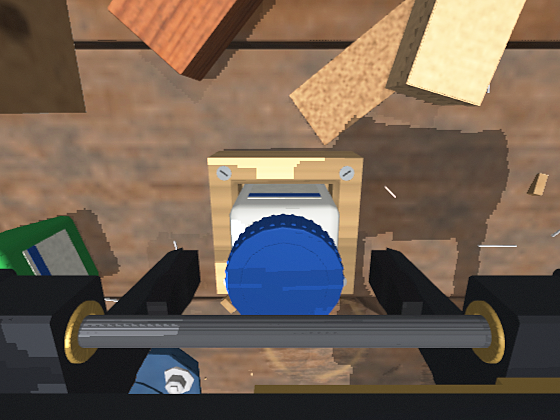

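The jar stands in the pocket: lid at (285,275), body square within the block frame at (210-362, 155-300). The lid top at about 106.5 agrees with fully home. Next: grip the lid with the tips just above the jar's shoulder, then press it home.

Emit:
carry_out(
  series=[
    {"travel": [-0.003, 0, 0.02], "rotation": [0, 0, 0], "jaw": 1},
    {"travel": [-0.003, 0, 0.036], "rotation": [0, 0, 0], "jaw": 1},
    {"travel": [-0.003, 0, 0.036], "rotation": [0, 0, 0], "jaw": 1},
    {"travel": [-0.003, 0, 0.036], "rotation": [0, 0, 0], "jaw": -1},
    {"travel": [-0.003, 0, 0.036], "rotation": [0, 0, 0], "jaw": -1},
    {"travel": [-0.003, 0, 0.036], "rotation": [0, 0, 0], "jaw": -1},
    {"travel": [-0.003, 0, 0.036], "rotation": [0, 0, 0], "jaw": -1},
    {"travel": [-0.003, 0, 0.036], "rotation": [0, 0, 0], "jaw": -1},
    {"travel": [-0.003, 0, 0.036], "rotation": [0, 0, 0], "jaw": -1},
    {"travel": [-0.003, 0, 0.036], "rotation": [0, 0, 0], "jaw": -1},
  ],
  grip_force=45,
)

```text
time: 10.05
ee_pos: [619.9, -32.0, 84.3]
ee_rot: [-3.142, -0.0, -0.001]
contact_force: [0.8, 0.3, -0.5]
finger_gap: 57.0
grasp_force: 45.0
```

Emit:
carry_out(
  series=[
    {"travel": [0, 0, 0.005], "rotation": [0, 0, 0], "jaw": -1},
    {"travel": [0, 0, 0.01], "rotation": [0, 0, 0], "jaw": -1},
    {"travel": [0, 0, 0.01], "rotation": [0, 0, 0], "jaw": -1},
  ],
)

```text
time: 10.42
ee_pos: [620.3, -32.1, 84.0]
ee_rot: [3.141, 0.0, 0.002]
contact_force: [-4.1, 0.4, 10.6]
finger_gap: 57.1
grasp_force: 45.0
```

```bash
python3 -c "
from h import *
o,M=state(); print(o['torque'].round(2))"
```

```text
t 10.43 pos [620.3 -32.1  84. ] xang 0.01 tilt [ 1.e-03 -1.e-04 -1.e+00] gap 57.1 gf 45.0 F [-4.1  0.4 10.6] q6 1.48
[0.02 0.61 0.01]
```

Emit:
carry_out(
  series=[
    {"travel": [0, 0, 0.01], "rotation": [0, 0, 0], "jaw": -1},
    {"travel": [0, 0, 0.015], "rotation": [0, 0, 0], "jaw": -1},
    {"travel": [0, 0, 0.015], "rotation": [0, 0, 0], "jaw": -1},
    {"travel": [0, 0, 0.002], "rotation": [0, 0, 0], "jaw": -1},
    {"travel": [0, 0, 0], "rotation": [0, 0, 0], "jaw": -1},
  ],
)

```text
time: 11.05
ee_pos: [620.3, -32.1, 84.1]
ee_rot: [3.141, 0.0, 0.002]
contact_force: [-3.0, -0.2, 9.2]
finger_gap: 57.3
grasp_force: 45.0
```

Emit:
carry_out(
  series=[
    {"travel": [0, 0, 0], "rotation": [0, 0, -0.06], "jaw": -1},
    {"travel": [0, 0, -0.001], "rotation": [0, 0, -0.13], "jaw": -1},
    {"travel": [0, 0, -0.002], "rotation": [0, 0, -0.2], "jaw": -1},
    {"travel": [0, 0, -0.004], "rotation": [0, 0, -0.27], "jaw": -1},
    {"travel": [0, 0, -0.005], "rotation": [0, 0, -0.34], "jaw": -1},
    {"travel": [0, 0, -0.006], "rotation": [0, 0, -0.4], "jaw": -1},
    {"travel": [0, 0, -0.006], "rotation": [0, 0, -0.4], "jaw": -1},
  ],
)

```text
time: 11.92
ee_pos: [621.2, -31.9, 85.2]
ee_rot: [2.986, 0.972, 0.005]
contact_force: [-0.6, 1.4, 7.3]
finger_gap: 56.9
grasp_force: 45.0
```

```bash
python3 -c "
from h import *
o,M=state(); print(o['torque'].round(2))"
```

```text
t 11.93 pos [621.2 -31.9  85.2] xang 36.06 tilt [ 0.003  0.    -1.   ] gap 56.9 gf 45.0 F [-0.6  1.4  7.3] q6 0.85
[ 0.12  0.13 -0.01]
```

Emit:
carry_out(
  series=[
    {"travel": [0, 0, -0.001], "rotation": [0, 0, -0.06], "jaw": -1},
    {"travel": [0, 0, -0.002], "rotation": [0, 0, -0.13], "jaw": -1},
    {"travel": [0, 0, -0.003], "rotation": [0, 0, -0.2], "jaw": -1},
    {"travel": [0, 0, -0.004], "rotation": [0, 0, -0.27], "jaw": -1},
    {"travel": [0, 0, -0.005], "rotation": [0, 0, -0.34], "jaw": -1},
    {"travel": [0, 0, -0.006], "rotation": [0, 0, -0.38], "jaw": -1},
    {"travel": [0, 0, -0.006], "rotation": [0, 0, -0.38], "jaw": -1},
    {"travel": [0, 0, -0.006], "rotation": [0, 0, -0.38], "jaw": -1},
  ],
)

```text
time: 12.92
ee_pos: [620.8, -32.1, 85.7]
ee_rot: [2.57, 1.804, 0.003]
contact_force: [-0.4, -0.0, 5.9]
finger_gap: 57.0
grasp_force: 45.0
```

```bash
python3 -c "
from h import *
o,M=state(); print(o['torque'].round(2))
import cv2
c=eyes.camera('top'); s=eyes.camera('scene')
cv2.imwrite('pics/c2.png',np.hstack([cv2.resize(c['pixels'][160:250,230:320],(400,400)),cv2.resize(s['pixels'][170:270,230:330],(400,400))]))"
```

```text
t 12.93 pos [620.8 -32.1  85.7] xang 70.13 tilt [ 2.3e-03 -2.0e-04 -1.0e+00] gap 57.0 gf 45.0 F [-0.4 -0.   5.9] q6 0.25
[ 0.05 -0.05  0.01]
```

View pics/c2.png

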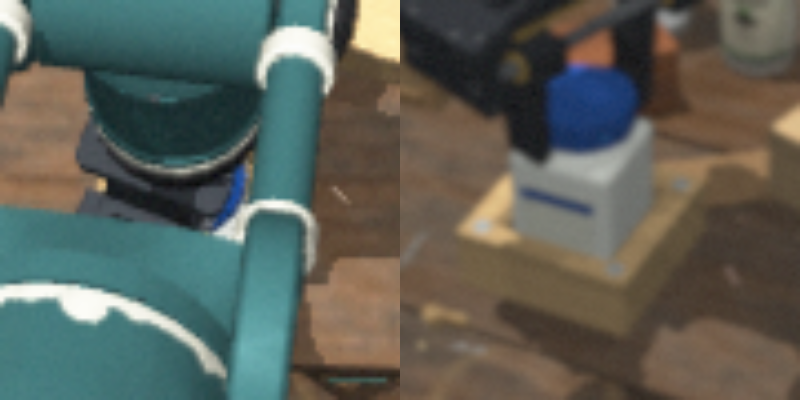

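Scene half: jar seated square in the block at about (580,200), lid gripped and turned. Test lift by 4 mm, watching for the jar's 4 N weight.

Emit:
carry_out(
  series=[
    {"travel": [0, 0, -0.01], "rotation": [0, 0, 0], "jaw": -1},
    {"travel": [0, 0, -0.02], "rotation": [0, 0, 0], "jaw": -1},
    {"travel": [0, 0, -0.03], "rotation": [0, 0, 0], "jaw": -1},
    {"travel": [0, 0, -0.03], "rotation": [0, 0, 0], "jaw": -1},
    {"travel": [0, 0, -0.03], "rotation": [0, 0, 0], "jaw": -1},
  ],
)

```text
time: 13.65
ee_pos: [619.6, -32.1, 90.3]
ee_rot: [-2.57, -1.806, 0.0]
contact_force: [-0.3, 0.4, -0.5]
finger_gap: 57.1
grasp_force: 45.0
```

```bash
python3 -c "
from h import *
for i in range(3):
    o,M=state(); c=eyes.camera('wrist')
"
```

```text
t 13.65 pos [619.6 -32.1  90.3] xang 70.2 tilt [-3.e-04  0.e+00 -1.e+00] gap 57.1 gf 45.0 F [-0.3  0.4 -0.5] q6 0.25
t 13.7 pos [619.6 -32.   90.3] xang 70.2 tilt [-4.e-04  0.e+00 -1.e+00] gap 57.0 gf 45.0 F [-0.1  0.1  0.1] q6 0.25
t 13.75 pos [619.7 -32.1  90.4] xang 70.2 tilt [-3.e-04  0.e+00 -1.e+00] gap 57.0 gf 45.0 F [ 0.3 -0.9 -0.5] q6 0.25
```

Emit:
carry_out(
  series=[
    {"travel": [0, 0, -0.03], "rotation": [0, 0, 0], "jaw": -1},
    {"travel": [0, 0, -0.07], "rotation": [0, 0, 0], "jaw": -1},
    {"travel": [0, 0, -0.11], "rotation": [0, 0, 0], "jaw": -1},
    {"travel": [0, 0, -0.15], "rotation": [0, 0, 0], "jaw": -1},
    {"travel": [0, 0, -0.15], "rotation": [0, 0, 0], "jaw": -1},
    {"travel": [0, 0, -0.15], "rotation": [0, 0, 0], "jaw": -1},
  ],
)

```text
time: 14.55
ee_pos: [619.7, -32.0, 120.5]
ee_rot: [-2.57, -1.807, 0.0]
contact_force: [0.4, -0.3, 0.5]
finger_gap: 57.4
grasp_force: 45.0
```

```bash
python3 - <<'E'
from h import *
o,M=state()
w=eyes.camera("wrist"); s=eyes.camera("scene")
cv2.imwrite("pics/end.png",np.hstack([cv2.resize(w["pixels"][80:420,110:450],(400,400)),cv2.resize(s["pixels"][150:270,220:340],(400,400))]))
for n,c in (("wrist",w),("scene",s)):
    P=cloud(c); hsv=cv2.cvtColor(c["pixels"],cv2.COLOR_BGR2HSV); r=np.linalg.norm(P[...,:2]-[620,-32],axis=2)
    b=cv2.inRange(hsv,(100,120,40),(130,255,255)).astype(bool)&(c["range_z"]>0)&(r<42)&(P[...,2]>100)
    p=P[b]; print(n,"lid z",np.percentile(p[:,2],[1,50,99]).round(1),"x",np.percentile(p[:,0],[1,99]).round(1),"y",np.percentile(p[:,1],[1,99]).round(1))
    t=p[p[:,2]>np.percentile(p[:,2],99)-4]; print("slope",np.linalg.lstsq(np.c_[t[:,:2]-[620,-32],np.ones(len(t))],t[:,2],rcond=None)[0].round(3))
    j=(hsv[...,1]<70)&(r<48)&(P[...,2]>40)&(P[...,2]<86)&(hsv[...,2]>90); print("jar",np.percentile(P[j],[1,99],axis=0).round(1),j.sum())
    g=cv2.inRange(hsv,(5,130,120),(22,255,255)).astype(bool)&(r<35)&(P[...,2]>84)&(P[...,2]<112); 
    if g.sum()>5: print("ring",P[g].mean(0).round(1),g.sum())
E
```

```text
t 14.55 pos [619.7 -32.  120.5] xang 70.21 tilt [-1.e-04  0.e+00 -1.e+00] gap 57.4 gf 45.0 F [ 0.4 -0.3  0.5] q6 0.25
wrist lid z [125.9 141.9 143.4] x [594.3 647.6] y [-49.   -4.1]
slope [-5.00000e-03 -1.40000e-02  1.42088e+02]
jar [[592.  -45.8  41.6]
 [650.6  -1.9  84.7]] 3388
ring [627.8 -13.  101.7] 148
scene lid z [127.9 142.9 160.8] x [588.6 647.7] y [-61.4 -14.1]
slope [4.24000e-01 4.10000e-02 1.74378e+02]
jar [[589.1 -63.7  40.8]
 [644.5  -6.   85.3]] 707
ring [617.5 -34.4  98.8] 91
```

View pics/end.png

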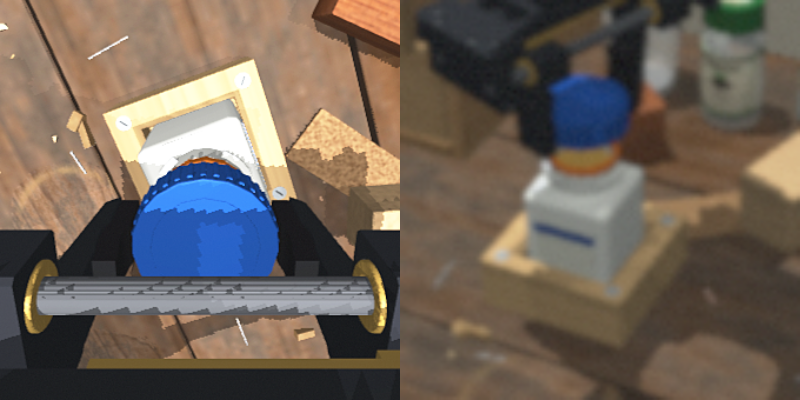

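The lid is off, level and about 19 mm above the orange ring (scene half: lid at 590,110, mouth at 590,160). The jar is still seated in the block. Handing in.

```bash
python3 -c "
from plant import robot
print(robot.job_done())"
```

```text
the job is handed in; nothing more can be done
None
```

The job is handed in: the jar is pressed home in the pocket, and the lid was turned about 70° anticlockwise. The lid is held level and centred about 19 mm above the open mouth, with the brush, tape and offcut never approached; no verdict came back.

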